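# Dispense model-ship nails at half shutter

### The job

Take the steel cup and, still gripping it, press it down on the middle of the nail dispenser's sprung pad until the pad is fully down for a moment, then let the pad rise and leave the cup standing upright on it. Only then slide the dispenser's sprung shutter against its spring to half open, level with the half-way pins and never near wide open, and finish while still holding it there with the fingers. Leave the jar, rotary tool and tray where they are.

Things in the scene. Friction and masses are not known exactly. Their poses are not given: they have to be found in the camera images.
- cup: loose open steel cup, round, outside diameter 50 mm at the rim and a little narrower at the foot, 70 mm tall, walls 3 mm, 0.10 to 0.18 kg. Starts upright on the bench. Origin: centre of its underside; z up out of the mouth. Grip it across the outside about 15 mm below the rim.
- station: nail dispenser fixed to the bench. Origin: middle of its plywood base's underside (120 x 400 x 12 mm), z up; place and yaw vary. In its frame: grey hopper column 100 x 100 mm in the middle, clear bin 110 x 110 mm on top (rim z 230 mm); pad at y -155 mm; shutter tab on the +y side, between two rails (tops z 150 mm, 62 mm over both) that run from the column to an end plate at y 189 to 197 mm.
- chute_lip (a point): middle of the lower lip of the sloping aluminium chute, 42 mm wide, that rises from here (station y -115 mm, z 110 mm, walls to z 122 mm) to the column. It ends 40 mm short of the pad's axis, a little above the rim of a cup on the pad. When setting the cup on the pad have the fingers close along the station's x axis, to stay clear of the chute.
- pad_top (a point): centre of the top face of the round black sprung pad, 68 mm diameter, in a dark steel collar (top z 26 mm) at the station's -y end. At rest its top is 34 mm above the bench; it moves straight down 12 mm. Its spring takes 4 N to start and 10 N fully down, so the cup alone does not press it down.
- pad (a joint): how far the pad is pressed (m): 0 up, 0.012 fully down against its stop.
- shutter_tab (a point): centre of the top edge of the shutter's upright steel tab: 30 mm wide (station x), 10 mm thick (station y), 45 mm tall above the flat tongue (tab top z 192 mm). Closed, it stands at station (0, +170 mm); it opens by sliding towards the column (station -y). Nothing beside it is higher than z 162 mm within 60 mm. Easily pinched from above, fingers closing along station y.
- shutter (a joint): how far the shutter is slid open (m): 0 closed, 0.05 wide open, half open is 0.025, where the tab is level with the two 12 mm tall half-way pins on the rails (station y +145 mm). The spring pushes it closed: about 3 N when closed, 7 N half open, 11 N wide open; it snaps shut if released.
- jar: bystander: white plastic jar with lid, 60 mm diameter, 85 mm tall, loose; origin at the centre of its underside.
- rotary_tool: bystander: grey rotary hand tool lying on the bench, about 200 mm long and 46 mm high, loose; origin under its motor body, x along it towards the bit.
- tray: bystander: open cardboard tray 150 x 210 x 60 mm, loose; origin at the centre of its underside.

How it is judged:
On the way, in this order (a step that is already met when the one before it is completed fails the run):
1. the gripped cup presses the pad fully down (value of joint pad above 0.0105 m and horizontal distance between cup and pad_top below 0.013 m and contact force between cup and pad above 4 N and contact force between the fingers and cup above 1 N), for 0.2 s.
2. the pad has risen and the cup stands on it, let go (value of joint pad below 0.004 m and horizontal distance between cup and pad_top below 0.013 m and angle between cup's own z axis and vertical below 0.1 rad and contact force between cup and pad above 0.4 N and contact force between each of the arm, the fingers and cup below 0.1 N), for 0.2 s.
At the end, for the whole second after the job is handed in: The fingers hold the shutter at half travel (25 mm open, within 5 mm; finger force over 2 N), and the cup stands upright, untouched, on the risen pad, within 13 mm of its centre (value of joint shutter between 0.02 and 0.03 m and contact force between the fingers and shutter above 2 N and value of joint pad below 0.004 m and horizontal distance between cup and pad_top below 0.013 m and angle between cup's own z axis and vertical below 0.1 rad and contact force between cup and pad above 0.4 N and contact force between the fingers and cup below 0.1 N); the arm keeps its last pose, push and grip.
It fails at once if the shutter is opened more than 42 mm (near wide open) (value of joint shutter above 0.042 m).
It fails at once if the shutter is opened (over 8 mm) while the cup is not standing on the pad (value of joint shutter above 0.008 m and (horizontal distance between cup and pad_top above 0.03 m or contact force between cup and pad below 0.05 N)).
It fails at once if a bystander is moved more than 30 mm (distance of any of jar, rotary_tool, tray from where it was at the start of the episode above 0.03 m).
It also fails if it takes over 58 s, if anything falls off the work surface, if the arm or the gripper's body presses on something with over 40 N, if the wrist force passes 120 N, or if a joint passes its speed limit or range.

### The arm

A 6-joint arm with a two-finger parallel gripper is mounted at the origin on the work surface. World frame = base frame: x ahead of the robot, y to its left, z up, the work surface at z = 0. Lengths are in m, angles in rad, forces in N, time in s.
With the tool pointing down it reaches from about 0.25 to 0.8 m from the base axis. Payload 8.5 kg.
Tool frame: the origin (TCP) lies at the very end of the fingers, on their centre line; the grasp point (between the pads) lies 19 mm behind it (ctrl.hold_point_z is the distance from the TCP to the grasp point, in m); z points along the fingers, y is the line along which they close (so a half turn about z gives the same grasp; the last joint's range is limited). The gripper opens to 85 mm and grips with 20 to 120 N. Pads are 22 mm wide; open, the fingers measure 114 mm over their backs; the gripper's body (76 mm by 85 mm) begins 54 mm behind the grasp point. The pads swing forward as they close: fully open they stand 13 mm farther back than shut.
Start: joints at [1.275, 0.238, -0.013, 1.319, 0, 1.571], TCP at [0.153, 0.502, 0.231] pointing down, gripper open.
Joint ranges: [-2.66, 2.66], [-1.03, 1.9], [-1.14, 1.46], [-1.82, 2.27], [-1.45, 1.34], [-3.14, 3.14]. Speed limits (rad/s): [2.22, 2.22, 2.79, 3.14, 3.14, 3.14].

### API

Orientations are given as a 3x3 rotation matrix whose columns are the frame's x, y, z axes.
In Python, from cell import status, cams, ctrl, spot_in, spot_point gives the robot as it stands.
- The arm moves only by the tool carry_out, never from a script. Its arguments are lists of equal length, an entry for each row: "slide": the shift along the world's x, y, z in a scale on which 1.0 is 800 mm, a list of three; "turn": the turn about the world's z in normalised numbers (1 is 2 rad). A call has 1 to 8 rows; each row is the pose to reach, as a shift and turn from the pose commanded when the call began; what a row does not reach only later rows make up. A row lasts 1/8 s, in which the tool goes at most 62.5 mm and 10.7 degrees, less where a joint would pass 70% of its speed; a pose out of reach is approached as far as the arm can. No shift or turn number may pass 1 either way. A call with a gripper value outside its range is refused whole. "hand" is the opening, from -1 (shut) to 1 (fully open), set as the call begins (left out, the last holds). The fingers move at their own pace and stop on an object; "squeeze" is the grip in N (left out, the last holds). Time passes only in rows, so rows that repeat a pose let the fingers close. It gives the time, the measured TCP pose, the force, the opening and the grip force at its end, in the units of the state.
- status.get_obs(): the state, without advancing time (a new reading comes with each control period).
- cams.read_camera(name): name is "side" or "top" or "wrist"; returns the picture (400x640x3 uint8, red, green, blue); there is no depth.
- cams.camera_params(name): a dict with "mtx" (3x3 intrinsics, pixels), "rvec" (rotation vector, rad) and "tvec" (3), from world to camera coordinates, as OpenCV has them. Camera axes: x right, y down, z forward; pixel columns grow to the right and rows downward; lengths in m; the calibration is good to about 2 mm. The wrist camera is an equidistant fisheye: a pixel r from the principal point sees the ray r / f radians off the axis. A picture is of the moment at which its call begins: read the wrist's pose just before it. camera_params takes no time and is no camera call; for the wrist camera it gives the pose at the moment of the call.
- ctrl.hand_in(): hands the job in; it is judged then, once.
Trained networks look in the newest picture that a camera, given by its name, has taken for a name from the list of things; names that differ only in an ending like _2 or _b are one class to them, and where a whole thing is asked for, a point or a joint stands for the part that bears it (a point fixed in the world has none). Each returns a list of dicts, best first, with "p" (0 to 1); they miss things now and then, are a little off and sometimes report something else, mostly with a low value. They report only what shows in the picture. A call takes as long as a camera call.
- spot_in(camera, query): "rect" ([left, top, right, bottom] in pixels, round what is visible of it).
- spot_point(camera, query): "point" ([row, column] in pixels: a listed point, or the origin of a listed thing).
The state is a dict: "time_s": time; "joints": joint angles; "joint_vel": joint speeds; "effort": joint torques, N m; "eef_pos": TCP position; "eef_rot": TCP orientation; "ft_force": force on the tool from outside, world axes, zero at the start; "moment": the same for the moment, N m; "width": finger opening in m; "grip_force": force on a finger pad.
Only numpy, scipy, OpenCV 4.12 (cv2) and the standard library are available. Lean on these libraries where they do the work, as an engineer would, in place of code of your own. Each camera call takes 0.05 s, during which the arm holds its last target. There are 200 camera calls.

## Working session

There is one attempt and no reset: what is moved stays moved. The work goes in short steps, Python scripts to look and compute and a tool call to move; the robot and the scene stay as the last step left them, time stands still between calls to the robot, and variables do not carry over. Pictures are saved under pics/ and viewed, at most 10 in all, crops included, and the job is handed in when it is done.

Besides the shell and the picture viewer there is one more tool, called after ">>>" in YAML: its name, and indented under it one key for each argument. carry_out: Moves the arm, as the interface text tells. Its arguments: {"type":"object","properties":{"slide":{"type":"array"},"turn":{"type":"array"},"hand":{"type":"number"},"squeeze":{"type":"number"}},"required":["slide","turn"]}

```bash
mkdir -p pics; cat > h.py <<'E'
import numpy as np, cv2, json
from cell import status, cams, ctrl, spot_in, spot_point
def ray(cam,rc,P=None):
    P=P or cams.camera_params(cam); K=np.array(P["mtx"]); R=cv2.Rodrigues(np.array(P["rvec"],float))[0]; t=np.array(P["tvec"],float).ravel()
    x=(rc[1]-K[0,2])/K[0,0]; y=(rc[0]-K[1,2])/K[1,1]
    if cam=="wrist":
        th=np.hypot(x,y); s=np.sin(th)/max(th,1e-9); d=np.array([x*s,y*s,np.cos(th)])
    else: d=np.array([x,y,1.])
    d=R.T@d; return -R.T@t, d/np.linalg.norm(d)
def tri(rays):
    A=0;b=0
    for c,d in rays:
        M=np.eye(3)-np.outer(d,d); A=A+M; b=b+M@c
    X=np.linalg.solve(A,b); return X,[np.linalg.norm((np.eye(3)-np.outer(d,d))@(X-c)) for c,d in rays]
def atz(r,z): c,d=r; return c+d*(z-c[2])/d[2]
E
python3 - <<'E'
from h import *
ims={}
for c in("side","top","wrist"):
    ims[c]=cams.read_camera(c); 
    cv2.imwrite(f"pics/a_{c}.png",ims[c][...,::-1])
out={}
for q in("cup","pad_top","chute_lip","shutter_tab","station","jar","rotary_tool","tray"):
    for c in ("side","top","wrist"):
        l=spot_point(c,q)
        out[q,c]=l[0] if l else None
        print(q,c,[(np.round(e["point"]),round(e["p"],2)) for e in l[:2]])
    L=[ray(c,out[q,c]["point"]) for c in("side","top") if out[q,c]]
    if len(L)==2: X,e=tri(L); print("   ->",X.round(4),np.round(e,4))
o=status.get_obs();print(o["eef_pos"],o["eef_rot"],o["time_s"])
E
cd pics; python3 -c "
import cv2,numpy as np
a=[cv2.imread(f'a_{c}.png') for c in('side','top')]
cv2.imwrite('m.png',np.hstack([cv2.resize(x,(400,250)) for x in a]))"
```

```text
cup side [(array([261., 288.]), 0.81), (array([235., 378.]), 0.47)]
cup top [(array([235., 332.]), 0.63)]
cup wrist []
   -> [ 0.4239 -0.0432  0.0185] [0.0034 0.0034]
pad_top side [(array([237., 377.]), 0.85)]
pad_top top [(array([176., 359.]), 0.81)]
pad_top wrist []
   -> [ 0.6153 -0.1383  0.0271] [0.0009 0.0009]
chute_lip side [(array([198., 370.]), 0.88)]
chute_lip top [(array([156., 248.]), 0.65), (array([171., 344.]), 0.59)]
chute_lip wrist []
   -> [ 0.7918  0.1578 -0.1404] [0.1171 0.1171]
shutter_tab side [(array([114., 296.]), 0.67)]
shutter_tab top []
shutter_tab wrist []
station side [(array([204., 333.]), 0.59)]
station top [(array([171., 309.]), 0.9)]
station wrist []
   -> [ 0.6391  0.0266 -0.0022] [0.0029 0.0029]
jar side [(array([162., 254.]), 0.89)]
jar top [(array([188., 216.]), 0.8)]
jar wrist []
   -> [ 0.6023  0.3426 -0.0255] [0.0071 0.0071]
rotary_tool side [(array([180., 198.]), 0.73)]
rotary_tool top [(array([236., 207.]), 0.85)]
rotary_tool wrist [(array([349., 284.]), 0.9)]
   -> [ 0.4352  0.372  -0.0184] [0. 0.]
tray side [(array([373., 417.]), 0.93)]
tray top [(array([231., 434.]), 0.63)]
tray wrist [(array([367.,  52.]), 0.97)]
   -> [ 0.433  -0.3796  0.0067] [0.0006 0.0006]
[0.15301713 0.50216876 0.23127464] [[-9.56573582e-01  2.91490960e-01 -4.14359701e-05]
 [ 2.91490963e-01  9.56573579e-01 -8.15567734e-05]
 [ 1.58634920e-05 -9.00932657e-05 -9.99999996e-01]] 1.35
```

View pics/a_side.png

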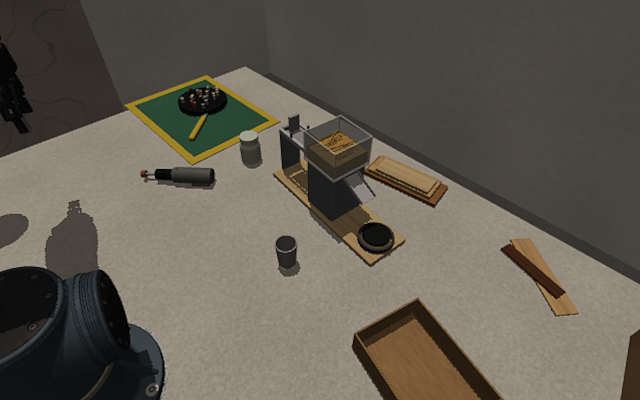

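View pics/a_top.png

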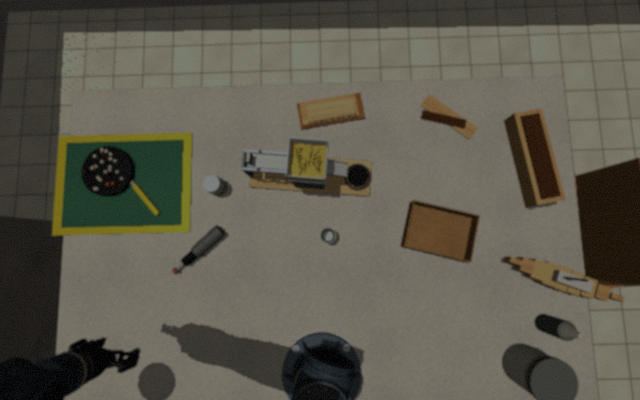

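The side view shows the cup at about row 250, col 287, the pad at (237, 377) and the tab at (115, 294). In the top view the pad is at (176, 359), the cup at (235, 330) and the tab near (160, 247). The station runs roughly along world y, with the pad towards -y. Next I move over to the cup for wrist views.

Units first: shifts go in shares of 800 mm and turns go in shares of 2 rad. So -50 cm / 80 = -0.625, 24 cm / 80 = 0.3, -1.28 rad / 2 = -0.64.

>>> carry_out:
  slide:
    - [0.3,-0.625,0.125]
    - [0.3,-0.625,0.125]
    - [0.3,-0.625,0.125]
    - [0.3,-0.625,0.125]
    - [0.3,-0.625,0.125]
    - [0.3,-0.625,0.125]
    - [0.3,-0.625,0.125]
    - [0.3,-0.625,0.125]
  turn: [-0.64,-0.64,-0.64,-0.64,-0.64,-0.64,-0.64,-0.64]
  hand: 1

```text
time_s: 2.35
eef_pos: [0.3664, 0.0566, 0.3207]
eef_rot: [[0.007, 1.0, 0.001], [1.0, -0.007, 0.0], [0.0, 0.001, -1.0]]
ft_force: [1.9, 1.9, -0.3]
width: 0.0852
grip_force: 0.0
```

>>> carry_out:
  slide:
    - [0,0,0]
    - [0,0,0]
    - [0,0,0]
  turn: [0,0,0]

```text
time_s: 2.72
eef_pos: [0.3654, 0.0596, 0.3198]
eef_rot: [[0.003, 1.0, -0.001], [1.0, -0.003, 0.0], [0.0, -0.001, -1.0]]
ft_force: [-0.3, -0.0, 0.3]
width: 0.0856
grip_force: 0.0
```

```bash
cat > look.py <<'E'
import sys; from h import *
n=sys.argv[1]; qs=sys.argv[2:]
P=cams.camera_params("wrist"); im=cams.read_camera("wrist"); cv2.imwrite(f"pics/{n}.png",im[...,::-1])
o=status.get_obs(); print(o["time_s"],np.round(o["eef_pos"],4),np.round(o["eef_rot"],3).tolist(),np.round(o["joints"],2),"w",o["width"],o["ft_force"])
try: D=json.load(open("rays.json"))
except Exception: D={}
for q in qs:
    l=spot_point("wrist",q); print(q,[(np.round(e["point"],1).tolist(),round(e["p"],2)) for e in l[:2]])
    if l and l[0]["p"]>.4:
        c,d=ray("wrist",l[0]["point"],P); D.setdefault(q,[]).append([c.tolist(),d.tolist()])
        for z in(0,.034,.11,.192): print("    z",z,atz((c,d),z).round(4)[:2],end="")
        print()
        if len(D[q])>1: X,e=tri([tuple(map(np.array,r)) for r in D[q]]); print("  tri",X.round(4),np.round(e,4))
json.dump(D,open("rays.json","w"))
E
python3 look.py w1 cup pad_top chute_lip shutter_tab station
```

```text
2.775 [0.3654 0.0597 0.3199] [[0.002, 1.0, -0.0], [1.0, -0.002, 0.0], [0.0, -0.0, -1.0]] [ 0.16 -0.05 -0.11  1.5   0.    1.73] w 0.0853128121456626 [-0.18465461  0.24569794  0.4628667 ]
cup [([212.6, 364.5], 0.78)]
    z 0 [ 0.4305 -0.0308]    z 0.034 [ 0.4258 -0.0187]    z 0.11 [0.4152 0.0086]    z 0.192 [0.4039 0.0379]
pad_top []
chute_lip [([278.0, 496.0], 0.78)]
    z 0 [ 0.7051 -0.1723]    z 0.034 [ 0.6803 -0.1497]    z 0.11 [ 0.6247 -0.0994]    z 0.192 [ 0.5648 -0.045 ]
shutter_tab [([79.3, 580.6], 0.98)]
    z 0 [0.8551 0.229 ]    z 0.034 [0.8192 0.2221]    z 0.11 [0.7392 0.2068]    z 0.192 [0.6527 0.1902]
station [([186.3, 482.8], 0.8)]
    z 0 [0.6357 0.0138]    z 0.034 [0.6159 0.0227]    z 0.11 [0.5718 0.0426]    z 0.192 [0.5241 0.0641]
```

In the tool's units: -14 cm / 80 = -0.175, 10 cm / 80 = 0.125, -0.1 rad / 2 = -0.05.

>>> carry_out:
  slide:
    - [0.125,-0.175,0]
    - [0.125,-0.175,0]
    - [0.125,-0.175,0]
    - [0.125,-0.175,0]
    - [0.125,-0.175,0]
  turn: [-0.05,-0.05,-0.05,-0.05,-0.05]

```text
time_s: 3.65
eef_pos: [0.4657, -0.0811, 0.3197]
eef_rot: [[0.105, 0.994, -0.001], [0.994, -0.105, 0.0], [0.0, -0.001, -1.0]]
ft_force: [-0.3, -0.3, 0.3]
width: 0.0855
grip_force: 0.0
```

```bash
python3 look.py w2 cup pad_top chute_lip shutter_tab station; python3 -c "
from h import *
print(ray('wrist',[200,320])); im=cv2.imread('pics/w2.png')
print(spot_in('wrist','cup')[:1])
print(spot_in('wrist','pad_top')[:1])"
```

```text
3.7 [ 0.4655 -0.0807  0.32  ] [[0.104, 0.995, -0.001], [0.995, -0.104, 0.0], [0.0, -0.001, -1.0]] [-0.17  0.13  0.08  1.52  0.    1.5 ] w 0.0853931984895585 [ 0.31408381 -0.00331503  0.7409365 ]
cup [([128.7, 297.3], 0.79)]
    z 0 [ 0.4309 -0.0347]    z 0.034 [ 0.4341 -0.0326]    z 0.11 [ 0.4411 -0.0279]    z 0.192 [ 0.4488 -0.0228]
  tri [ 0.4309 -0.0346 -0.0088] [0.001 0.001]
pad_top [([185.1, 432.4], 0.68)]
    z 0 [ 0.6352 -0.1432]    z 0.034 [ 0.6234 -0.1332]    z 0.11 [ 0.597  -0.1107]    z 0.192 [ 0.5685 -0.0864]
chute_lip [([168.5, 452.1], 0.58)]
    z 0 [ 0.6703 -0.1187]    z 0.034 [ 0.6559 -0.1104]    z 0.11 [ 0.6238 -0.0919]    z 0.192 [ 0.5891 -0.072 ]
  tri [ 0.6165 -0.0896  0.1235] [0.0018 0.0018]
shutter_tab []
station [([84.4, 428.2], 0.71)]
    z 0 [0.636  0.0167]    z 0.034 [0.6241 0.015 ]    z 0.11 [0.5976 0.0113]    z 0.192 [0.569  0.0074]
  tri [0.6331 0.0159 0.0059] [0.0009 0.0009]
(array([ 0.47382989, -0.00541892,  0.4645199 ]), array([-0.04259483, -0.29521837, -0.95447986]))
[]
[{'rect': [410.5, 162.2, 448.8, 206.7], 'p': 0.89}]
```

View pics/w2.png

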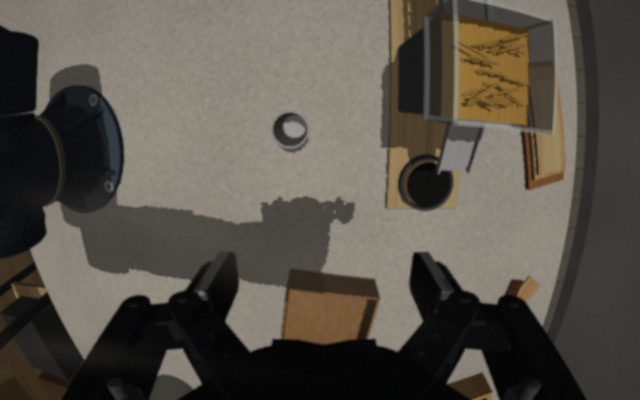

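The wrist picture shows the cup's rim around (130, 291), the pad around (183, 428) in its collar, and the chute lip just above it near (165, 455). I'll take two more views: one with the camera over the pad and one over the cup.

In the tool's units: -12 cm / 80 = -0.15, 10 cm / 80 = 0.125.

>>> carry_out:
  slide:
    - [0.125,-0.15,0]
    - [0.125,-0.15,0]
    - [0.125,-0.15,0]
    - [0.125,-0.15,0]
    - [0.125,-0.15,0]
  turn: [0,0,0,0,0]

```text
time_s: 4.68
eef_pos: [0.5655, -0.2009, 0.3199]
eef_rot: [[0.105, 0.995, -0.001], [0.995, -0.105, 0.0], [0.0, -0.001, -1.0]]
ft_force: [0.5, -0.9, 0.1]
width: 0.0849
grip_force: 0.0
```

```bash
python3 look.py w3 cup pad_top chute_lip shutter_tab station; python3 -c "
from h import *
print(spot_in('wrist','cup')[:1])
print(spot_in('wrist','pad_top')[:1])"
```

```text
4.725 [ 0.5654 -0.2006  0.3203] [[0.104, 0.995, -0.0], [0.995, -0.104, 0.0], [0.0, -0.0, -1.0]] [-0.34  0.37  0.39  1.6   0.    1.33] w 0.08523536095372722 [-0.08282732 -0.97208788 -0.0395827 ]
cup [([59.8, 220.5], 0.8)]
    z 0 [ 0.4258 -0.0312]    z 0.034 [ 0.4367 -0.0381]    z 0.11 [ 0.4609 -0.0536]    z 0.192 [ 0.4871 -0.0702]
  tri [ 0.4295 -0.0321  0.0035] [0.0025 0.0029 0.0024]
pad_top [([110.3, 357.3], 0.96)]
    z 0 [ 0.6225 -0.1362]    z 0.034 [ 0.6189 -0.1354]    z 0.11 [ 0.611  -0.1337]    z 0.192 [ 0.6024 -0.1318]
  tri [ 0.6204 -0.1338  0.0372] [0.0024 0.0024]
chute_lip [([76.7, 363.9], 0.88)]
    z 0 [ 0.6373 -0.0865]    z 0.034 [ 0.6326 -0.0894]    z 0.11 [ 0.6222 -0.0958]    z 0.192 [ 0.611  -0.1027]
  tri [ 0.6217 -0.0944  0.1142] [0.0019 0.0035 0.0017]
shutter_tab []
station [([10.6, 355.8], 0.66)]
    z 0 [0.6366 0.0178]    z 0.034 [0.632  0.0073]    z 0.11 [ 0.6218 -0.0162]    z 0.192 [ 0.6107 -0.0415]
  tri [0.6348 0.0159 0.0038] [0.0017 0.0006 0.0015]
[{'rect': [190.6, 33.5, 236.1, 70.3], 'p': 0.75}]
[{'rect': [333.9, 83.0, 378.9, 131.3], 'p': 0.82}]
```

In the tool's units: -14 cm / 80 = -0.175, 8 cm / 80 = 0.1.

>>> carry_out:
  slide:
    - [-0.175,0.1,-0.05]
    - [-0.175,0.1,-0.05]
    - [-0.175,0.1,-0.05]
    - [-0.175,0.1,-0.05]
    - [-0.175,0.1,-0.05]
  turn: [0,0,0,0,0]

```text
time_s: 5.7
eef_pos: [0.4268, -0.1217, 0.2806]
eef_rot: [[0.105, 0.995, 0.002], [0.995, -0.105, -0.001], [-0.0, 0.002, -1.0]]
ft_force: [0.8, 0.5, -0.3]
width: 0.0854
grip_force: 0.0
```

```bash
python3 look.py w4 cup pad_top chute_lip; python3 -c "
from h import *
print(spot_in('wrist','cup')[:1])
print(spot_in('wrist','pad_top')[:1])
a=cv2.imread('pics/w3.png');b=cv2.imread('pics/w4.png')
cv2.imwrite('pics/w34.png',np.vstack([a[0:270,60:],b[0:270,60:]]))"
```

```text
5.75 [ 0.427  -0.1218  0.2805] [[0.105, 0.994, 0.001], [0.994, -0.105, -0.0], [-0.0, 0.001, -1.0]] [-0.28  0.08 -0.08  1.41 -0.    1.4 ] w 0.08577357992912248 [ 0.49639988  0.04575531 -0.64438975]
cup [([94.0, 317.7], 0.85)]
    z 0 [ 0.4292 -0.0289]    z 0.034 [ 0.4297 -0.0303]    z 0.11 [ 0.4307 -0.0334]    z 0.192 [ 0.4317 -0.0368]
  tri [ 0.4295 -0.0313  0.0045] [0.002  0.0037 0.0023 0.0022]
pad_top [([160.2, 467.1], 0.9)]
    z 0 [ 0.6412 -0.1392]    z 0.034 [ 0.6247 -0.1318]    z 0.11 [ 0.5878 -0.1152]    z 0.192 [ 0.5479 -0.0972]
  tri [ 0.6203 -0.1323  0.0404] [0.0013 0.0036 0.0023]
chute_lip [([141.6, 494.1], 0.94)]
    z 0 [ 0.6897 -0.1133]    z 0.034 [ 0.6693 -0.1079]    z 0.11 [ 0.6237 -0.096 ]    z 0.192 [ 0.5745 -0.083 ]
  tri [ 0.6217 -0.0947  0.1138] [0.0018 0.0037 0.0014 0.0007]
[{'rect': [298.0, 258.0, 410.2, 347.6], 'p': 0.68}]
[{'rect': [444.1, 137.6, 483.2, 184.2], 'p': 0.88}]
```

View pics/w34.png

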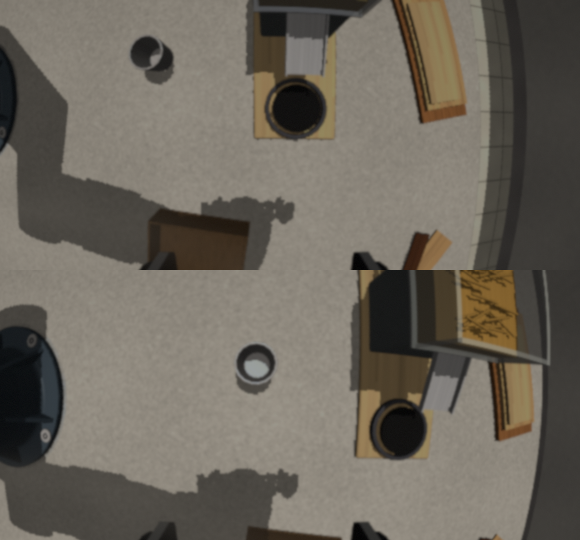

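The cup sits at about (0.4295, -0.031) and the pad at about (0.619, -0.134), with yaw about -0.106. The wrist camera currently faces the bin, so I'll give the tool a half turn to keep it clear.

In the tool's units: -12 cm / 80 = -0.15, 9.1 cm / 80 = 0.1138, 1.45 rad / 2 = 0.725.

>>> carry_out:
  slide:
    - [0.0038,0.1138,-0.15]
    - [0.0038,0.1138,-0.15]
    - [0.0038,0.1138,-0.15]
    - [0.0038,0.1138,-0.15]
    - [0.0038,0.1138,-0.15]
    - [0.0038,0.1138,-0.15]
    - [0.0038,0.1138,-0.15]
    - [0.0038,0.1138,-0.15]
  turn: [0.725,0.725,0.725,0.725,0.725,0.725,0.725,0.725]

```text
time_s: 7.0
eef_pos: [0.4293, -0.0306, 0.1598]
eef_rot: [[-0.976, 0.219, -0.0], [0.219, 0.976, -0.0], [0.0, -0.0, -1.0]]
ft_force: [0.8, -0.2, -1.3]
width: 0.0857
grip_force: 0.0
```

In the tool's units: 1.45 rad / 2 = 0.725.

>>> carry_out:
  slide:
    - [0,0,0]
    - [0,0,0]
    - [0,0,0]
    - [0,0,0]
    - [0,0,0]
    - [0,0,0]
    - [0,0,0]
    - [0,0,0]
  turn: [0.725,0.725,0.725,0.725,0.725,0.725,0.725,0.725]

```text
time_s: 8.0
eef_pos: [0.4293, -0.0306, 0.1598]
eef_rot: [[-0.335, -0.942, -0.0], [-0.942, 0.335, -0.0], [0.0, 0.0, -1.0]]
ft_force: [-0.4, -1.7, -0.6]
width: 0.0854
grip_force: 0.0
```

In the tool's units: 0.24 rad / 2 = 0.12.

>>> carry_out:
  slide:
    - [0,0,0]
    - [0,0,0]
    - [0,0,0]
    - [0,0,0]
  turn: [0.12,0.12,0.12,0.12]

```text
time_s: 8.5
eef_pos: [0.4291, -0.0305, 0.1599]
eef_rot: [[-0.108, -0.994, -0.0], [-0.994, 0.108, 0.0], [-0.0, 0.0, -1.0]]
ft_force: [0.5, -0.7, 0.4]
width: 0.0855
grip_force: 0.0
```

```bash
python3 look.py w5 cup pad_top shutter_tab
```

```text
8.55 [ 0.4291 -0.0305  0.1599] [[-0.108, -0.994, -0.0], [-0.994, 0.108, -0.0], [0.0, 0.0, -1.0]] [-0.07  0.12 -0.36  1.1  -0.   -1.53] w 0.08548051517624286 [ 0.52139432  0.1754677  -0.31474136]
cup [([179.5, 326.8], 0.66)]
    z 0 [ 0.4259 -0.0322]    z 0.034 [ 0.4254 -0.0404]    z 0.11 [ 0.4243 -0.0586]    z 0.192 [ 0.4231 -0.0783]
  tri [ 0.4286 -0.0316  0.0024] [0.0022 0.0039 0.002  0.0027 0.003 ]
pad_top [([115.0, 125.8], 0.75)]
    z 0 [ 0.6407 -0.134 ]    z 0.034 [ 0.6161 -0.1308]    z 0.11 [ 0.5613 -0.1236]    z 0.192 [ 0.5022 -0.1158]
  tri [ 0.622  -0.1331  0.0313] [0.0023 0.0037 0.0037 0.0037]
shutter_tab [([180.4, 326.1], 0.45)]
    z 0 [ 0.4267 -0.0314]    z 0.034 [ 0.4261 -0.0396]    z 0.11 [ 0.4248 -0.0581]    z 0.192 [ 0.4234 -0.078 ]
  tri [0.4259 0.0171 0.3706] [0.1346 0.1346]
```

View pics/w5.png

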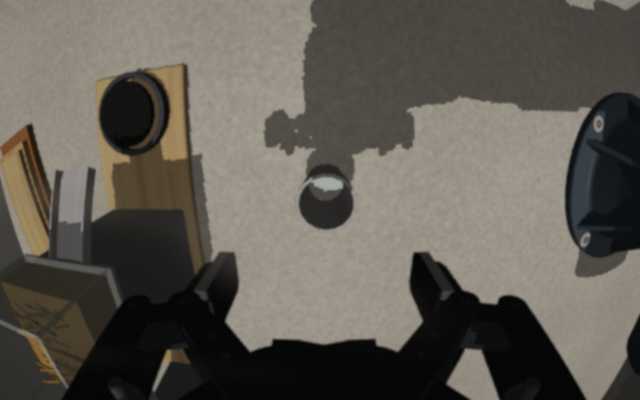

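The cup (column 326, rows 165–230) is centred between the fingers. I'll descend and grip.

In the tool's units: -12.5 cm / 80 = -0.1563, -10 cm / 80 = -0.125.

>>> carry_out:
  slide:
    - [0,-0.0013,-0.075]
    - [0,-0.0013,-0.125]
    - [0,-0.0013,-0.1563]
    - [0,-0.0013,-0.1563]
    - [0,-0.0013,-0.1563]
  turn: [0,0,0,0,0]

```text
time_s: 9.32
eef_pos: [0.4296, -0.0315, 0.0359]
eef_rot: [[-0.107, -0.994, 0.001], [-0.994, 0.107, -0.0], [-0.0, -0.001, -1.0]]
ft_force: [-0.2, 0.1, -0.4]
width: 0.0855
grip_force: 0.0
```

>>> carry_out:
  slide:
    - [0,0,0]
    - [0,0,0]
    - [0,0,0]
    - [0,0,0]
    - [0,0,0]
    - [0,0,0]
  turn: [0,0,0,0,0,0]
  hand: -1
  squeeze: 70

```text
time_s: 10.07
eef_pos: [0.4293, -0.0315, 0.0361]
eef_rot: [[-0.106, -0.994, 0.002], [-0.994, 0.106, -0.0], [0.0, -0.002, -1.0]]
ft_force: [-3.4, -0.3, 11.8]
width: 0.0473
grip_force: 69.6
```

In the tool's units: 11 cm / 80 = 0.1375, 8 cm / 80 = 0.1.

>>> carry_out:
  slide:
    - [0,0,0.05]
    - [0,0,0.1]
    - [0,0,0.1375]
    - [0,0,0.1375]
    - [0,0,0.1375]
  turn: [0,0,0,0,0]

```text
time_s: 10.7
eef_pos: [0.4285, -0.0314, 0.1443]
eef_rot: [[-0.106, -0.994, -0.001], [-0.994, 0.106, 0.0], [0.0, 0.001, -1.0]]
ft_force: [-0.2, -1.3, -1.2]
width: 0.0472
grip_force: 72.3
```

```bash
python3 look.py w6 cup pad_top; python3 -c "
import cv2;a=cv2.imread('pics/w6.png');cv2.imwrite('pics/w6c.png',a[100:400,100:540])"
```

```text
10.75 [ 0.4282 -0.0314  0.144 ] [[-0.106, -0.994, -0.002], [-0.994, 0.106, 0.0], [0.0, 0.002, -1.0]] [-0.07  0.13 -0.39  1.06 -0.   -1.54] w 0.04733197272928361 [-0.20798596 -0.22580614 -0.77155993]
cup [([229.6, 328.1], 0.9)]
    z 0 [0.4291 0.0148]    z 0.034 [0.4281 0.0006]    z 0.11 [ 0.426  -0.0313]    z 0.192 [ 0.4237 -0.0656]
  tri [ 0.4297 -0.0271  0.0331] [0.0084 0.007  0.012  0.0031 0.0134 0.026 ]
pad_top []
```

View pics/w6c.png

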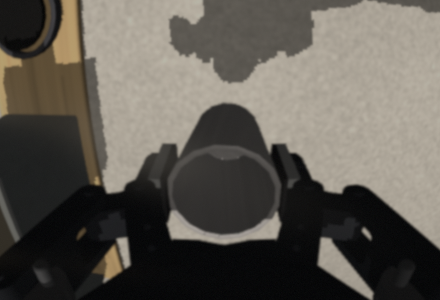

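The cup is held at a 47 mm opening and looks upright. I'll carry it round to above the pad, clear of the chute.

>>> carry_out:
  slide:
    - [0.0375,-0.0688,0]
    - [0.075,-0.135,0]
    - [0.1375,-0.135,0]
    - [0.2,-0.1313,0]
    - [0.24,-0.1288,0]
    - [0.24,-0.1288,0]
    - [0.24,-0.1288,0]
    - [0.24,-0.1288,0]
  turn: [0,0,0,0,0,0,0,0]

```text
time_s: 11.85
eef_pos: [0.6199, -0.1345, 0.1449]
eef_rot: [[-0.107, -0.994, -0.001], [-0.994, 0.107, 0.0], [-0.0, 0.001, -1.0]]
ft_force: [-0.4, 0.0, -1.2]
width: 0.0475
grip_force: 72.6
```

```bash
python3 look.py w7 pad_top chute_lip; python3 - <<'E'
from h import *
P=cams.camera_params("side"); im=cams.read_camera("side")
for q in("pad_top","cup","shutter_tab"):
    l=spot_point("side",q); print(q,[(np.round(e["point"],1),round(e["p"],2), atz(ray("side",e["point"]),{"pad_top":.034,"cup":.108,"shutter_tab":.192}[q]).round(4)) for e in l[:2]])
a=cv2.imread("pics/w7.png")[:300,:, :]
b=cv2.resize(im[80:280,260:460,::-1],(640,640))[40:340+40][:300]
b=cv2.resize(im[100:280,250:440,::-1],(400,380))
c=np.zeros((300+300,640,3),np.uint8); c[:300]=a; c[300:,:]=cv2.resize(im[130:270,190:490,::-1],(640,300))
cv2.imwrite("pics/c7.png",c)
E
```

```text
11.9 [ 0.6201 -0.1345  0.1452] [[-0.107, -0.994, -0.0], [-0.994, 0.107, -0.0], [0.0, 0.0, -1.0]] [-0.21  0.46  0.1   1.21 -0.   -1.68] w 0.047222692356203425 [ 0.0072778  -0.34122902 -1.89709441]
pad_top [([198.3, 327.5], 0.63)]
    z 0 [ 0.6177 -0.1209]    z 0.034 [ 0.617  -0.1313]    z 0.11 [ 0.6156 -0.1545]    z 0.192 [ 0.6141 -0.1795]
  tri [ 0.6194 -0.1323  0.0362] [0.003  0.0032 0.004  0.0043 0.0025]
chute_lip []
pad_top [(array([233.9, 377. ]), 0.69, array([ 0.6156, -0.1349,  0.034 ]))]
cup [(array([212.4, 381.1]), 0.98, array([ 0.6152, -0.1347,  0.108 ]))]
shutter_tab [(array([111.1, 292.2]), 0.89, array([0.6589, 0.2058, 0.192 ]))]
```

View pics/c7.png

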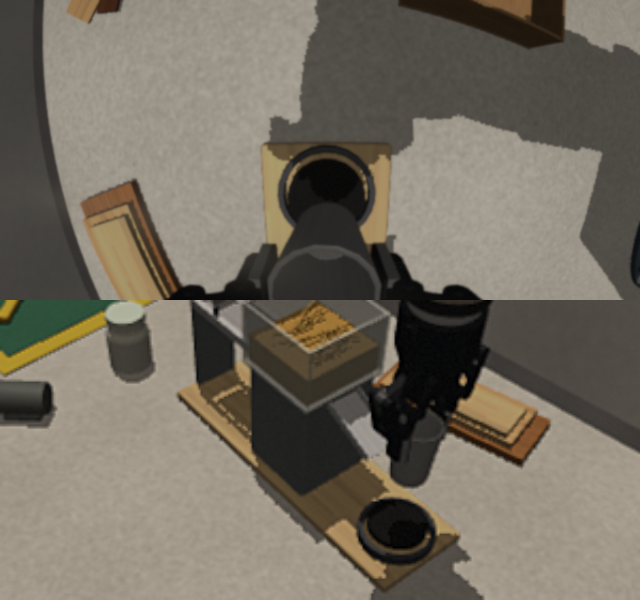

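In the side view the held cup and the pad line up to within about 1 mm, and the fingers are clear of the chute. I'll lower the cup until it touches, then press.

In the tool's units: -8.1 cm / 80 = -0.1013, -7.8 cm / 80 = -0.0975.

>>> carry_out:
  slide:
    - [0,0,-0.0375]
    - [0,0,-0.0688]
    - [0,0,-0.085]
    - [0,0,-0.0925]
    - [0,0,-0.0975]
    - [0,0,-0.1013]
    - [0,0,-0.1013]
  turn: [0,0,0,0,0,0,0]

```text
time_s: 13.08
eef_pos: [0.6212, -0.1345, 0.0647]
eef_rot: [[-0.106, -0.994, 0.001], [-0.994, 0.106, -0.0], [0.0, -0.001, -1.0]]
ft_force: [-2.5, 0.2, 4.7]
width: 0.0469
grip_force: 73.2
```

>>> carry_out:
  slide:
    - [0,0,-0.0025]
    - [0,0,-0.005]
    - [0,0,-0.0075]
    - [0,0,-0.0075]
  turn: [0,0,0,0]

```text
time_s: 13.58
eef_pos: [0.6213, -0.1345, 0.0589]
eef_rot: [[-0.106, -0.994, 0.001], [-0.994, 0.106, -0.0], [0.0, -0.001, -1.0]]
ft_force: [-3.4, 1.0, 7.5]
width: 0.0472
grip_force: 73.5
```

In the tool's units: -0.4 cm / 80 = -0.005, -0.3 cm / 80 = -0.0038.

>>> carry_out:
  slide:
    - [0,0,-0.0019]
    - [0,0,-0.0038]
    - [0,0,-0.005]
    - [0,0,-0.005]
    - [0,0,-0.005]
  turn: [0,0,0,0,0]

```text
time_s: 14.2
eef_pos: [0.6214, -0.1347, 0.0578]
eef_rot: [[-0.106, -0.994, 0.003], [-0.994, 0.106, -0.001], [0.001, -0.003, -1.0]]
ft_force: [-11.6, 2.5, 30.6]
width: 0.0472
grip_force: 75.6
```

The pad is on its stop: the force jumped to 30 N at 58 mm. I'll hold briefly, let the pad rise, then release.

In the tool's units: 1.5 cm / 80 = 0.0188, 1 cm / 80 = 0.0125.

>>> carry_out:
  slide:
    - [0,0,0]
    - [0,0,0]
    - [0,0,0.0063]
    - [0,0,0.0125]
    - [0,0,0.0188]
    - [0,0,0.0188]
    - [0,0,0.0188]
  turn: [0,0,0,0,0,0,0]

```text
time_s: 15.08
eef_pos: [0.6215, -0.1345, 0.069]
eef_rot: [[-0.106, -0.994, 0.001], [-0.994, 0.106, -0.0], [0.0, -0.001, -1.0]]
ft_force: [0.3, -0.2, 3.0]
width: 0.0475
grip_force: 72.9
```

In the tool's units: 0.05 cm / 80 = 0.0006.

>>> carry_out:
  slide:
    - [0,0,0.0006]
    - [0,0,0.0006]
    - [0,0,0.0006]
  turn: [0,0,0]

```text
time_s: 15.45
eef_pos: [0.6213, -0.1345, 0.0695]
eef_rot: [[-0.106, -0.994, 0.001], [-0.994, 0.106, -0.0], [-0.0, -0.001, -1.0]]
ft_force: [1.6, -0.3, 1.7]
width: 0.0469
grip_force: 72.7
```

>>> carry_out:
  slide:
    - [0,0,0]
    - [0,0,0]
    - [0,0,0]
    - [0,0,0]
    - [0,0,0]
    - [0,0,0]
  turn: [0,0,0,0,0,0]
  hand: 1

```text
time_s: 16.2
eef_pos: [0.621, -0.1345, 0.0695]
eef_rot: [[-0.106, -0.994, 0.0], [-0.994, 0.106, -0.0], [0.0, -0.0, -1.0]]
ft_force: [0.4, 0.9, -0.4]
width: 0.0851
grip_force: 0.0
```

In the tool's units: 20 cm / 80 = 0.25, 15 cm / 80 = 0.1875.

>>> carry_out:
  slide:
    - [0,0,0.025]
    - [0,0,0.0625]
    - [0,0,0.125]
    - [0,0,0.1875]
    - [0,0,0.25]
    - [0,0,0.25]
  turn: [0,0,0,0,0,0]

```text
time_s: 16.95
eef_pos: [0.6226, -0.1348, 0.2739]
eef_rot: [[-0.106, -0.994, 0.007], [-0.994, 0.106, -0.002], [0.001, -0.007, -1.0]]
ft_force: [1.5, 0.1, -0.4]
width: 0.0853
grip_force: 0.0
```

```bash
python3 look.py w8 cup; python3 - <<'E'
from h import *
im=cams.read_camera("side")
for q in("pad_top","cup","shutter_tab"):
    l=spot_point("side",q); print(q,[(np.round(e["point"],1),round(e["p"],2), atz(ray("side",e["point"]),{"pad_top":.034,"cup":.034,"shutter_tab":.192}[q]).round(4)) for e in l[:2]])
a=cv2.imread("pics/w8.png")[:300]
cv2.imwrite("pics/c8.png",np.vstack([a,cv2.resize(im[130:270,190:490,::-1],(640,300))]))
E
```

```text
17.0 [ 0.6218 -0.1346  0.2713] [[-0.106, -0.994, 0.004], [-0.994, 0.106, -0.001], [0.0, -0.004, -1.0]] [-0.21  0.43  0.37  1.51  0.   -1.68] w 0.08548477654958782 [-0.43059558  0.06606332 -0.76772819]
cup [([166.2, 327.0], 0.71)]
    z 0 [ 0.6208 -0.1283]    z 0.034 [ 0.6203 -0.1349]    z 0.11 [ 0.619  -0.1496]    z 0.192 [ 0.6176 -0.1654]
  tri [ 0.4576 -0.043   0.0302] [0.037  0.0259 0.0215 0.0307 0.0323 0.0512 0.186 ]
pad_top [(array([234.7, 375.3]), 0.5, array([ 0.6108, -0.1336,  0.034 ]))]
cup [(array([230.8, 379.9]), 0.75, array([ 0.628 , -0.1336,  0.034 ])), (array([112.1, 292. ]), 0.55, array([0.8209, 0.3987, 0.034 ]))]
shutter_tab [(array([111.6, 293.1]), 0.58, array([0.659 , 0.2025, 0.192 ]))]
```

View pics/c8.png

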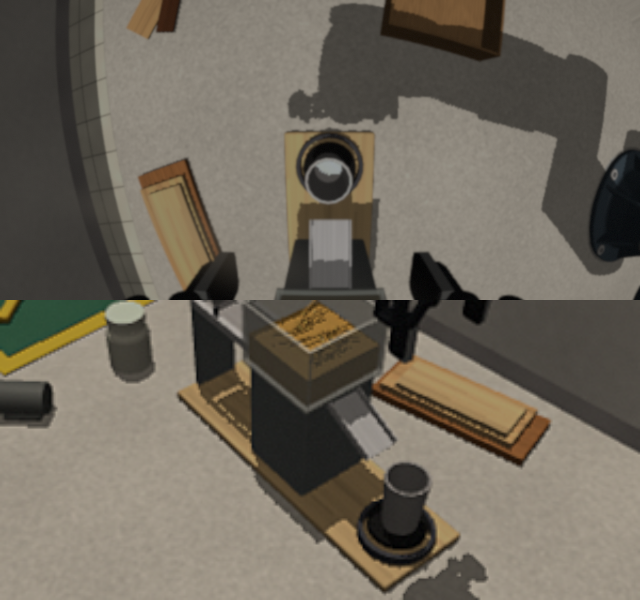

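The cup stands upright on the pad, well centred, with the chute clear. Now over the bin to look at the shutter.

In the tool's units: 26 cm / 80 = 0.325, 5 cm / 80 = 0.0625, -1.3 rad / 2 = -0.65.

>>> carry_out:
  slide:
    - [0,0,0.05]
    - [0.0375,0.325,0.0625]
    - [0.0375,0.325,0.0625]
    - [0.0375,0.325,0.0625]
    - [0.0375,0.325,0.0625]
    - [0.0375,0.325,0.0625]
    - [0.0375,0.325,0.0625]
    - [0.0375,0.325,0.0625]
  turn: [0,-0.65,-0.65,-0.65,-0.65,-0.65,-0.65,-0.65]

```text
time_s: 18.25
eef_pos: [0.6507, 0.1262, 0.3182]
eef_rot: [[-0.985, -0.171, -0.002], [-0.171, 0.985, -0.001], [0.002, -0.0, -1.0]]
ft_force: [-0.2, -1.1, -0.5]
width: 0.0854
grip_force: 0.0
```

In the tool's units: -0.27 rad / 2 = -0.135.

>>> carry_out:
  slide:
    - [0,0,0]
    - [0,0,0]
    - [0,0,0]
    - [0,0,0]
  turn: [-0.135,-0.135,-0.135,-0.135]

```text
time_s: 18.75
eef_pos: [0.6509, 0.1255, 0.319]
eef_rot: [[-0.996, 0.091, -0.001], [0.091, 0.996, -0.0], [0.001, -0.0, -1.0]]
ft_force: [-0.2, -0.1, -0.1]
width: 0.0853
grip_force: 0.0
```

```bash
rm rays.json; python3 look.py w9 shutter_tab; python3 -c "
from h import *
print(spot_in('wrist','shutter_tab')[:2])"
```

```text
18.8 [0.6509 0.1255 0.3191] [[-0.996, 0.092, -0.001], [0.092, 0.996, -0.0], [0.001, -0.0, -1.0]] [ 0.19  0.49  0.6   1.67 -0.    0.28] w 0.08544749545189818 [-0.36399364  0.11408487 -0.01500453]
shutter_tab [([182.9, 394.7], 0.76)]
    z 0 [0.7017 0.2328]    z 0.034 [0.6925 0.2254]    z 0.11 [0.6719 0.209 ]    z 0.192 [0.6497 0.1913]
[{'rect': [274.5, 152.4, 401.2, 202.9], 'p': 0.79}]
```

In the tool's units: 8 cm / 80 = 0.1.

>>> carry_out:
  slide:
    - [0,0.1,0]
    - [0,0.1,0]
    - [0,0.1,0]
    - [0,0.1,0]
  turn: [0,0,0,0]

```text
time_s: 19.4
eef_pos: [0.651, 0.2047, 0.3196]
eef_rot: [[-0.996, 0.093, 0.0], [0.093, 0.996, -0.001], [-0.0, -0.001, -1.0]]
ft_force: [0.1, -0.3, -0.6]
width: 0.0852
grip_force: 0.0
```

```bash
python3 look.py w10 shutter_tab; python3 -c "
from h import *
print(spot_in('wrist','shutter_tab')[:2])"
```

```text
19.45 [0.651  0.2044 0.3197] [[-0.996, 0.094, 0.0], [0.094, 0.996, -0.0], [-0.0, -0.0, -1.0]] [ 0.3   0.54  0.67  1.71 -0.    0.4 ] w 0.08547032431555406 [-1.05179145 -0.38268408 -1.24613323]
shutter_tab [([193.3, 307.4], 0.82)]
    z 0 [0.7067 0.174 ]    z 0.034 [0.6972 0.1768]    z 0.11 [0.6758 0.1831]    z 0.192 [0.6527 0.1898]
  tri [0.6497 0.1902 0.1976] [0.0014 0.0014]
[{'rect': [203.3, 157.8, 321.6, 205.4], 'p': 0.57}]
```

View pics/w10.png

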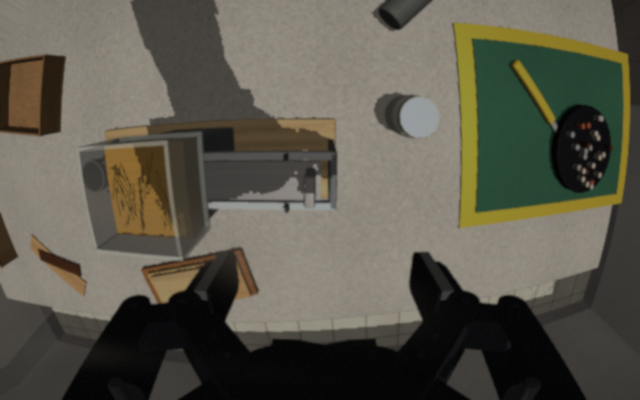

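The tab shows at about (193, 309) between the rails, with the half-way pins at column 287. Its measured position is (0.651, 0.190), height about 0.195, and the 326 mm distance to the pad agrees with the text. I'll descend and pinch.

In the tool's units: -15.3 cm / 80 = -0.1913, -1.4 cm / 80 = -0.0175.

>>> carry_out:
  slide:
    - [0,-0.0175,-0.0625]
    - [0,-0.0175,-0.125]
    - [0,-0.0175,-0.175]
    - [0,-0.0175,-0.1913]
    - [0,-0.0175,-0.1913]
    - [0,-0.0175,-0.1913]
  turn: [0,0,0,0,0,0]

```text
time_s: 20.3
eef_pos: [0.652, 0.1917, 0.1685]
eef_rot: [[-0.996, 0.094, 0.003], [0.094, 0.996, 0.001], [-0.003, 0.001, -1.0]]
ft_force: [-0.1, -0.2, 0.6]
width: 0.0853
grip_force: 0.0
```

>>> carry_out:
  slide:
    - [0,0,0]
    - [0,0,0]
    - [0,0,0]
    - [0,0,0]
    - [0,0,0]
    - [0,0,0]
    - [0,0,0]
  turn: [0,0,0,0,0,0,0]
  hand: -1
  squeeze: 50

```text
time_s: 21.18
eef_pos: [0.6509, 0.1911, 0.1667]
eef_rot: [[-0.996, 0.094, -0.0], [0.094, 0.996, -0.001], [-0.0, -0.001, -1.0]]
ft_force: [-1.9, -3.9, 3.5]
width: 0.0087
grip_force: 49.9
```

In the tool's units: 0.2 cm / 80 = 0.0025.

>>> carry_out:
  slide:
    - [0,0.0025,0]
    - [0,0.0025,0]
    - [0,0.0025,0]
  turn: [0,0,0]

```text
time_s: 21.55
eef_pos: [0.6509, 0.1912, 0.1666]
eef_rot: [[-0.995, 0.095, -0.0], [0.095, 0.995, -0.004], [-0.0, -0.004, -1.0]]
ft_force: [-1.1, -12.8, 5.2]
width: 0.0087
grip_force: 50.2
```

In the tool's units: -0.4 cm / 80 = -0.005.

>>> carry_out:
  slide:
    - [0,-0.005,0]
    - [0,-0.005,0]
    - [0,-0.005,0]
  turn: [0,0,0]

```text
time_s: 21.92
eef_pos: [0.6509, 0.1904, 0.1667]
eef_rot: [[-0.996, 0.093, 0.0], [0.093, 0.996, 0.001], [-0.0, 0.001, -1.0]]
ft_force: [-2.9, 3.8, 4.4]
width: 0.0093
grip_force: 50.4
```

In the tool's units: -0.2 cm / 80 = -0.0025.

>>> carry_out:
  slide:
    - [0,-0.0025,0]
    - [0,-0.0025,0]
    - [0,-0.0025,0]
  turn: [0,0,0]

```text
time_s: 22.3
eef_pos: [0.6506, 0.1882, 0.1667]
eef_rot: [[-0.996, 0.093, -0.0], [0.093, 0.996, 0.001], [0.0, 0.001, -1.0]]
ft_force: [-4.0, 3.8, 5.5]
width: 0.0095
grip_force: 50.5
```

The closed stop is at y ≈ 0.191. I'll slide it about 22 mm further open along the station axis.

In the tool's units: -2.2 cm / 80 = -0.0275, -1.8 cm / 80 = -0.0225.

>>> carry_out:
  slide:
    - [0,-0.005,0]
    - [-0.0013,-0.0113,0]
    - [-0.0013,-0.0175,0]
    - [-0.0025,-0.0225,0]
    - [-0.0025,-0.0275,0]
    - [-0.0025,-0.0275,0]
    - [-0.0025,-0.0275,0]
  turn: [0,0,0,0,0,0,0]

```text
time_s: 23.18
eef_pos: [0.6484, 0.167, 0.1667]
eef_rot: [[-0.996, 0.092, -0.001], [0.092, 0.996, 0.002], [0.001, 0.002, -1.0]]
ft_force: [-4.2, 6.3, 5.1]
width: 0.009
grip_force: 50.7
```

```bash
python3 look.py w11 shutter_tab cup; python3 - <<'E'
from h import *
im=cams.read_camera("side")
for q in("cup","shutter_tab"):
    l=spot_point("side",q); print(q,[(np.round(e["point"],1),round(e["p"],2), atz(ray("side",e["point"]),{"cup":.034,"shutter_tab":.192}[q]).round(4)) for e in l[:2]])
a=cv2.imread("pics/w11.png")[100:400,100:500]
cv2.imwrite("pics/c11.png",np.hstack([cv2.resize(a,(400,300)),cv2.resize(im[90:270,260:440,::-1],(400,400))[:300]]) )
cv2.imwrite("pics/c11.png",np.hstack([cv2.resize(a,(400,400)),cv2.resize(im[90:270,250:430,::-1],(400,400))]))
E
```

```text
23.225 [0.6485 0.167  0.1667] [[-0.996, 0.092, -0.001], [0.092, 0.996, 0.002], [0.001, 0.002, -1.0]] [0.25 0.51 0.24 1.3  0.   0.34] w 0.008984021788493656 [-4.61936536  6.9982107   4.25169555]
shutter_tab [([282.6, 321.7], 0.72)]
    z 0 [0.771  0.1537]    z 0.034 [0.7495 0.1559]    z 0.11 [0.7013 0.1609]    z 0.192 [0.6493 0.1662]
  tri [0.6447 0.182  0.2073] [0.0059 0.0098 0.0155]
cup []
cup [(array([234. , 377.1]), 0.72, array([ 0.6155, -0.1352,  0.034 ]))]
shutter_tab [(array([115.2, 300.3]), 0.67, array([0.6611, 0.1773, 0.192 ]))]
```

View pics/c11.png

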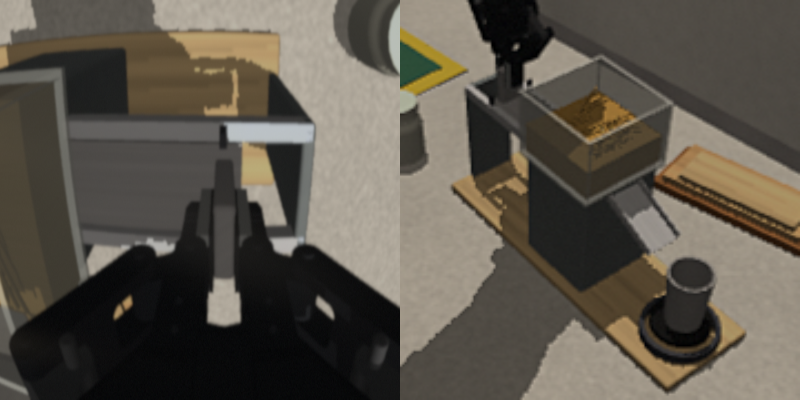

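The tab is in the fingers, level with the half-way pin (columns 226 and 223 in the crop). It has moved about 24 mm, with about 7 N of spring force. The cup still stands on the pad, so I'm handing in.

```bash
python3 -c "
from h import *
print(ctrl.hand_in())"
```

```text
the job is handed in; nothing more can be done
None
```

I handed the job in at about 23 s: I pressed the cup on the pad to its stop (about 30 N), released it upright and centred, and the fingers hold the shutter about 24 mm open, level with the half-way pins; the hand-in returned no verdict.

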